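Close the exposure unit and start it

ROBOT

A 6-joint arm with a two-finger parallel gripper is mounted at the origin on a cart in front of the work surface, level with it; the furniture and walls round the work are solid. World frame = base frame: x ahead of the robot, y to its left, z up, the work surface at z = 0. Lengths are in m, angles in degrees, forces in N, time in s.
With the tool pointing down it reaches from about 0.325 to 0.85 m from the base axis. Payload 15.5 kg.
Tool frame: the origin (TCP) lies at the very end of the fingers, on their centre line; the grasp point (between the pads) lies arm.grip_depth behind it (arm.grip_depth is the distance from the TCP to the grasp point, in m); z points along the fingers, y is the line along which they close (so a half turn about z gives the same grasp; the last joint's range is limited). The gripper opens to 91 mm and grips with 3 to 60 N. Pads are 32 mm wide; open, the fingers measure 118 mm over their backs; the gripper's body (76 mm by 178 mm) begins 60 mm behind the grasp point.
Start: joints at [60.819, 28.281, 77.091, -0, 74.628, -5.472], TCP at [0.251, 0.572, 0.214] pointing down, gripper open.
Joint ranges: [-166.48, 166.48], [-47.26, 123.95], [12.59, 153.08], [-70.14, 250.14], [6.76, 159.57], [-176.63, 176.63]. Speed limits (degrees/s): [108.29, 108.29, 147.25, 172.46, 172.46, 172.46].

INTERFACE

Orientations are given as a 3x3 rotation matrix whose columns are the frame's x, y, z axes.
In Python, from rig import arm gives the robot as it stands. Calls block until the motion is done:
- arm.move_to(position, orientation): joint-space move of the TCP to a pose.
- arm.move_l(position, orientation=None, feed=0.15): straight line of the TCP; orientation=None keeps the orientation; feed is the mean speed in m/s.
- arm.move_joints(angles): joint-space move.
- arm.grip(opening): finger opening in m; the grip force is fixed at half the most; returns when the fingers have stopped.
- arm.sleep(seconds).
- arm.solve_ik(position, orientation): joint angles nearest the present ones, or None.
- arm.snapshot(name): name is "side" or "top" or "wrist"; returns the picture (480x640x3 uint8, red, green, blue); there is no depth.
- arm.get_calibration(name): a dict with "intrinsics" (3x3 intrinsics, pixels), "cam_to_world" (4x4, takes a point from camera to world coordinates). Camera axes: x right, y down, z forward; pixel columns grow to the right and rows downward; lengths in m; the calibration is good to about 2 mm. A picture is of the moment at which its call begins: read the wrist's pose just before it. get_calibration takes no time and is no camera call; for the wrist camera it gives the pose at the moment of the call.
A pose or a line that the arm cannot do raises arm.Unreachable and nothing moves.
- arm.sign_off(): hands the job in; it is judged then, once.
Readings, each from a call of its own:
- arm.current_t(): time.
- arm.current_joint_positions(): joint angles.
- arm.current_dq(): joint speeds.
- arm.current_tau(): joint torques, N m.
- arm.current_ee_pos(): TCP position.
- arm.current_tool_rot(): TCP orientation.
- arm.current_force(): force on the tool from outside, world axes, zero at the start.
- arm.current_torque(): the same for the moment, N m.
- arm.current_width(): finger opening in m.
- arm.current_grasp_force(): force on a finger pad.
Only numpy, scipy, OpenCV 4.12 (cv2) and the standard library are available. Lean on these libraries where they do the work, as an engineer would, in place of code of your own. Each camera call takes 0.05 s, during which the arm holds its last target. There are 200 camera calls.

TASK

The printing plate is already lying in the well of the small exposure unit. Lower the unit's lid until it is fully shut, and only then press its two keys one at a time, each fully down and let go again: first the round timer key, then the square start key. Leave the plate in the well, and do not move the pot, the eraser or the cork block beside the unit.

Things in the scene. Friction and masses are not known exactly. Their poses are not given: they have to be found in the camera images.
- unit: grey exposure unit, a flat case fixed to the bench, 240 (x) x 240 (y) mm and 55 mm high without its lid. Origin at the centre of its underside; its +x points away from the robot to the hinged back, z up. The front 65 mm of the top is a flat deck with two keys; behind it is an open well 25 mm deep whose walls are 12 mm thick.
- lid (a joint): hinge angle of the black lid, rad: 0 = shut (flat on the case), grows as it opens, 1.57 = upright. A stiff hinge: it stays at any angle and turns under a few N at the free edge. The lid is 170 mm long from hinge to free edge, 236 mm wide, 18.5 mm thick, with a 10 mm finger lip in the middle of that edge. Shut, its outer face is 73.5 mm above the bench.
- lid_hinge_line (a point): middle of the lid's hinge axis, fixed on the case at its back (115 mm behind the case's centre, 55 mm above the bench); the axis runs along the case's y and the lid's underside passes through it.
- lid_edge (a point): middle of the lid's free edge on its outer (upper) face; moves with the lid.
- round_key_top (a point): centre of the top of the round white timer key (26 mm across), 67 mm above the bench on the front deck. The round and square key may stand left or right, 60 mm either side of the case's middle.
- round_key (a joint): travel of the round key, m: 0 = up, 0.006 = fully down; a spring returns it, about 4.5 N when fully down.
- square_key_top (a point): centre of the top of the square white start key (26 x 26 mm), 67 mm above the bench on the front deck.
- square_key (a joint): travel of the square key, m: 0 = up, 0.006 = fully down; a spring returns it, about 4.5 N when fully down.
- plate: loose printing plate, plywood with a grey face, 70 x 90 mm and 8 mm thick, lying in the well. Origin at the centre of its underside.
- bed (a point): centre of the well's floor, 30 mm above the bench; the well measures 161 (x) x 216 (y) mm.
- pot_amber: loose amber paint pot with a screw cap, 60 mm across, 50 mm high, beside the unit (its -y side). Origin under its centre.
- eraser: loose eraser, 19 x 42 x 12 mm, beside the unit (its -y side). Origin under its centre.
- cork_block: loose cork block, 55 x 95 x 35 mm, behind the unit. Origin under its centre.
Not all that is in view belongs to the job. Of the things that look like the plate, the larger one is meant.

How it is judged (in metres and radians):
On the way, in this order (a step that is already met when the one before it is completed fails the run):
1. the lid is fully shut, with both keys still up (value of joint lid below 0.03 rad and value of joint each of round_key, square_key below 0.002 m), for 0.2 s.
2. the round timer key is pressed fully down (past 4 mm) (value of joint round_key above 0.004 m), for 0.05 s.
3. after that the square start key is pressed fully down (past 4 mm) (value of joint square_key above 0.004 m), for 0.05 s.
At the end, for the whole second after the job is handed in: The lid is shut (under 0.03 rad), both keys are up again (under 1.5 mm), the plate rests on the floor of the well (within 80 mm of its centre), and the pot, the eraser and the cork block are within 20 mm of where they stood (value of joint lid below 0.03 rad and value of joint each of round_key, square_key below 0.0015 m and horizontal distance between plate and bed below 0.08 m and z of plate in the frame of bed below 0.012 m and linear speed of plate below 0.02 m/s and distance of each of pot_amber, eraser, cork_block from where it was at the start of the episode below 0.02 m); the robot touches nothing.
It fails at once if a key is pressed (past 3 mm) while the lid is open (over 0.1 rad) (value of joint lid above 0.1 rad and value of joint any of round_key, square_key above 0.003 m).
It fails at once if both keys are pressed at once (past 2 mm) (value of joint each of round_key, square_key above 0.002 m).
It fails at once if the paint pot is moved by more than 20 mm (distance of pot_amber from where it was at the start of the episode above 0.02 m).
It fails at once if the eraser is moved by more than 20 mm (distance of eraser from where it was at the start of the episode above 0.02 m).
It fails at once if the cork block is moved by more than 20 mm (distance of cork_block from where it was at the start of the episode above 0.02 m).
It also fails if it takes over 45 s, if anything falls off the work surface, if the arm or the gripper's body presses on something with over 40 N, if the wrist force passes 120 N, or if a joint passes its speed limit or range.

## Working session

There is one attempt and no reset: what is moved stays moved. The work goes in short steps, each a Python script; the robot and the scene stay as the last script left them, time stands still between calls to the robot, and variables do not carry over. Pictures are saved under pics/ and viewed, at most 10 in all, crops included, and the job is handed in when it is done.

```bash
mkdir -p pics
python3 - <<'E'
from rig import arm
import cv2,numpy as np
for n in("top","side"):
    cv2.imwrite(f"pics/{n}0.png",arm.snapshot(n)[:,:,::-1]); c=arm.get_calibration(n); print(n,np.round(c["intrinsics"],1).tolist(),np.round(c["cam_to_world"],3).tolist())
print(arm.grip_depth)
E
```

```text
top [[621.0, 0.0, 320.1], [0.0, 621.0, 239.4], [0.0, 0.0, 1.0]] [[-0.011, -0.992, 0.127, 0.469], [-1.0, 0.008, -0.024, -0.136], [0.022, -0.127, -0.992, 1.188], [0.0, 0.0, 0.0, 1.0]]
side [[555.7, 0.0, 321.1], [0.0, 555.7, 232.0], [0.0, 0.0, 1.0]] [[-0.97, -0.122, 0.213, 0.382], [-0.245, 0.442, -0.863, 0.696], [0.011, -0.889, -0.458, 0.501], [0.0, 0.0, 0.0, 1.0]]
0.0188
```

View pics/top0.png

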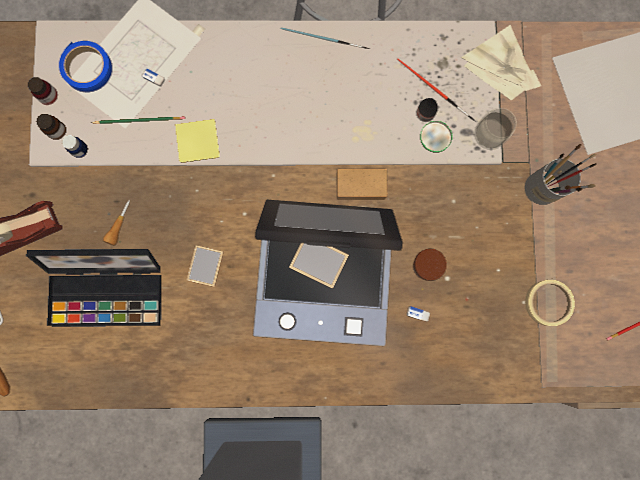

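View pics/side0.png

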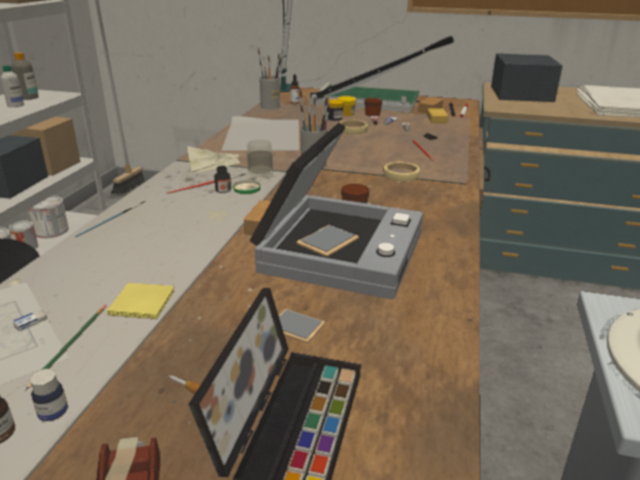

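The unit is the grey case at top (320,270), with its round key at (287,322), square key at (354,326), and lid raised. The plate candidates are (319,265), in the well and larger, and (206,265), the smaller one on the bench, so I choose the one in the well. Other lookalikes: the paint box at (105,290) could pass for the unit, and the two erasers are at (418,313), beside the unit, and (152,77). The pot is at (430,264) and the cork block at (361,183).

Run:
```python
import cv2
t=cv2.imread("pics/top0.png")[175:355,240:460]; s=cv2.imread("pics/side0.png")[110:300,230:440]
cv2.imwrite("pics/topc.png",cv2.resize(t,None,fx=3.5,fy=3.3,interpolation=cv2.INTER_CUBIC))
cv2.imwrite("pics/sidec.png",cv2.resize(s,None,fx=3,fy=3,interpolation=cv2.INTER_CUBIC))
```

```text
(no output)
```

View pics/topc.png

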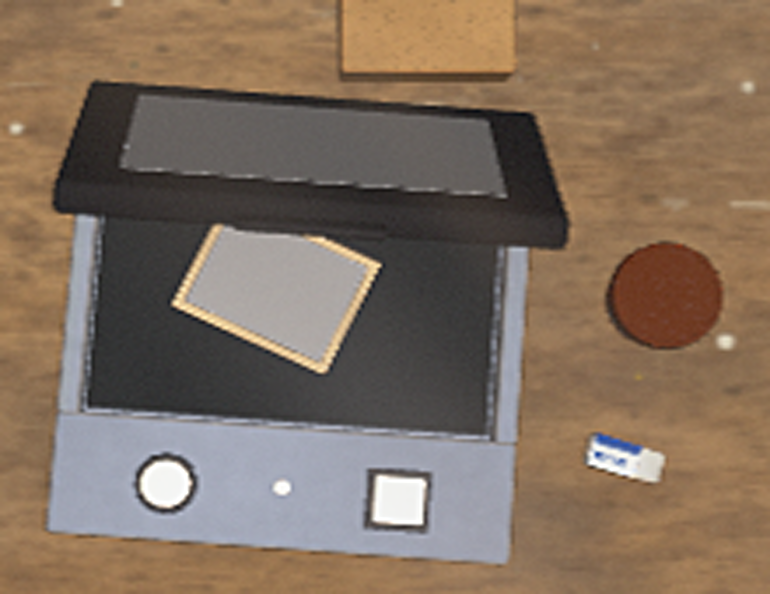

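View pics/sidec.png

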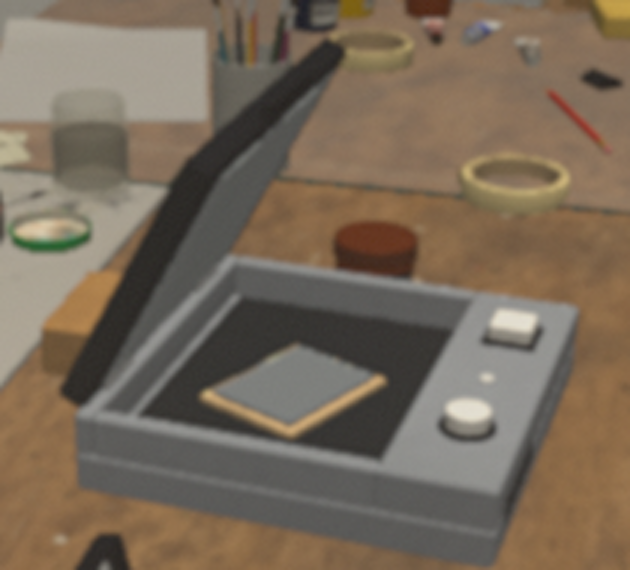

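Top crop: round key (165,484), square key (400,500), lid leaning toward the robot with its outer face up, eraser and pot right of the case, cork behind. Now I'll fit the unit pose and lid angle.

```bash
cat > h.py <<'E'
import numpy as np
from rig import arm
def R(psi): # tool down, tool y along angle psi+90
    c,s=np.cos(psi),np.sin(psi); return np.array([[c,s,0],[s,-c,0],[0,0,-1.]])
def lidpt(a,r,h,y=0): return np.array([.115-r*np.cos(a)+h*np.sin(a),y,.055+r*np.sin(a)+h*np.cos(a)])
def W(u,p): c,s=np.cos(u[2]),np.sin(u[2]); return np.array([u[0]+c*p[0]-s*p[1],u[1]+s*p[0]+c*p[1],p[2]])
E
python3 - <<'E'
from h import *
from scipy.optimize import least_squares
c=arm.get_calibration("top");K=c["intrinsics"];T=np.linalg.inv(c["cam_to_world"])
def pr(p): q=K@(T[:3,:3]@p+T[:3,3]); return q[:2]/q[2]
px=np.array([[165,484],[400,500],[48,530],[508,562],[60,182],[568,220],[95,82],[535,115]])/[3.5,3.3]+[240,175]
def f(v):
    u,a,k=v[:3],v[3],v[4]
    P=[[k,.06,.067],[k,-.06,.067],[-.12,.12,.055],[-.12,-.12,.055],lidpt(a,.17,.0185,.118),lidpt(a,.17,.0185,-.118),lidpt(a,0,.0185,.118),lidpt(a,0,.0185,-.118)]
    return (np.array([pr(W(u,p)) for p in P])-px).ravel()
s=least_squares(f,[.45,-.13,0,1.,-.088],loss="soft_l1");v=s.x
print(v.round(4),f(v).round(1)); u=v[:3]
for n,p in dict(edge=lidpt(v[3],.17,.0185),rk=[v[4],.06,.067],sk=[v[4],-.06,.067],shut=[-.055,0,.0735]).items(): print(n,W(u,p).round(4))
np.save("fit.npy",v)
E
```

```text
[ 0.5488 -0.1699 -0.0877  1.0787 -0.089 ] [ 0.3 -0.1 -0.   0.2 -0.8  0.6  0.5  1.2 -1.7 -0.1  1.6  0.2 -1.2 -1.3
  0.9 -1.1]
edge [ 0.5996 -0.1744  0.2136]
rk [ 0.4654 -0.1023  0.067 ]
sk [ 0.4549 -0.2219  0.067 ]
shut [ 0.494  -0.1651  0.0735]
```

Run:
```python
from h import *
v=np.load("fit.npy");u=v[:3];arm.grip(0.0)
print(arm.current_tool_rot().round(2).tolist(),arm.current_width())
def tgt(a): return W(u,lidpt(a,.155,.0185)+[.016,0,0])
p0=W(u,lidpt(v[3],.155,.0185)+[.016+.03,0,0]); hi=p0+[0,0,.1]
q={s:arm.solve_ik(hi,R(u[2]+s)) for s in(0,np.pi)}
j=np.array(arm.current_joint_positions())
s=min((k for k in q if q[k] is not None),key=lambda k:np.abs(np.array(q[k])-j).max()); Ro=R(u[2]+s); print(s,q[s])
np.save("Ro.npy",Ro)
p=np.array(arm.current_ee_pos());arm.move_l([p[0],p[1],.3])
arm.move_to(hi,Ro); arm.move_l(p0); f0=np.array(arm.current_force());print("at",p0,f0,arm.current_t())
for a in np.linspace(v[3]+.05,0.6,5):
    arm.move_l(tgt(a),feed=.1);print(round(a,2),(np.array(arm.current_force())-f0).round(1))
import cv2;cv2.imwrite("pics/side1.png",arm.snapshot("side")[:,:,::-1]);print(arm.current_t())
```

```text
[[-0.92, 0.4, -0.0], [0.4, 0.92, -0.0], [0.0, -0.0, -1.0]] 0.000448597281988611
0 [-2.03982509e+01  2.92448356e+01  6.17143181e+01 -2.54444375e-14
  8.90408462e+01  7.46285868e+01]
at [ 0.65244727 -0.17903289  0.20035171] [ 1.07927058 -1.10684383  0.2642698 ] 6.0
1.13 [-1.6  1.6 -0.3]
1.0 [0.  0.3 0.6]
0.86 [-0.1  1.3 -0.1]
0.73 [-1.6  0.5  0.3]
0.6 [-1.5  1.7 -0.3]
7.8583
```

View pics/side1.png

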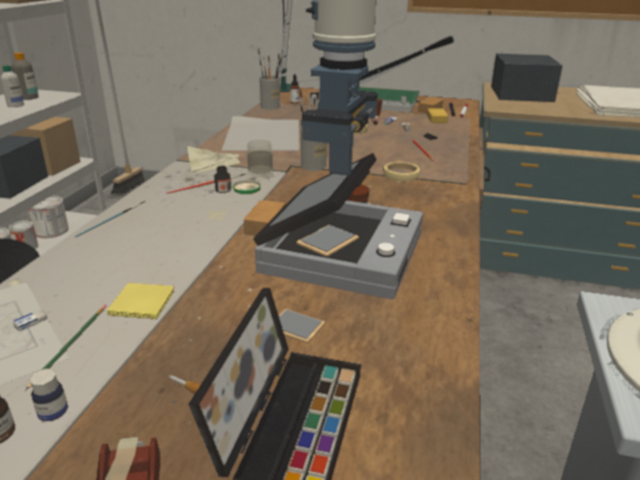

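The lid has dropped to about 0.6 rad and follows the fingers, with nothing else touched. I'll continue until contact force shows it is shut.

Run:
```python
from h import *
import cv2
v=np.load("fit.npy");u=v[:3]
def tgt(a): return W(u,lidpt(a,.155,.0185)+[.016,0,0])
for a in np.linspace(.5,.05,5): arm.move_l(tgt(a),feed=.1)
p=tgt(0)
for z in np.arange(.076,.066,-.001):
    arm.move_l([p[0],p[1],z],feed=.03);arm.sleep(.1);f=np.array(arm.current_force());print(round(z,3),f.round(1),np.round(arm.current_ee_pos()[2],4))
    if f[2]>22: break
arm.sleep(.3)
arm.move_l([p[0],p[1],.16]);print(arm.current_t())
k=W(u,[v[4],.06,.2]);arm.move_l(k)
cv2.imwrite("pics/side2.png",arm.snapshot("side")[:,:,::-1]);cv2.imwrite("pics/wrist2.png",arm.snapshot("wrist")[:,:,::-1]);print(arm.current_t())
```

```text
0.076 [-0.4 -0.3  0.3] 0.0761
0.075 [ 0.2  0.3 -0.2] 0.075
0.074 [0.6 0.6 0.9] 0.074
0.073 [-3.5  1.6 14. ] 0.0737
0.072 [-7.4  4.  32.3] 0.0735
12.325
13.225
```

View pics/side2.png

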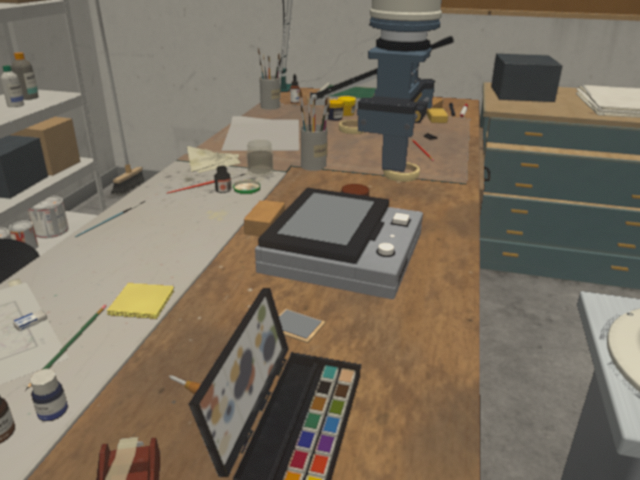

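View pics/wrist2.png

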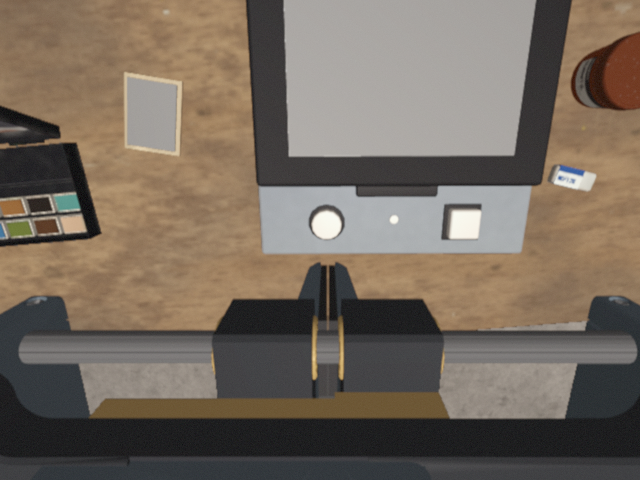

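The lid is flat and hit a hard stop at z=0.0735. The wrist view shows the round key (327,223) straight ahead of the fingers and the square key (463,223) beside it. Now I'll press the keys.

Run:
```python
from h import *
import cv2
v=np.load("fit.npy");u=v[:3]
for n,y in(("round",.06),("square",-.06)):
    k=W(u,[v[4],y,0])
    arm.move_l([k[0],k[1],.1]);arm.move_l([k[0],k[1],.07],feed=.06);f0=arm.current_force()[2]
    for z in(.066,.064,.062,.061,.060):
        arm.move_l([k[0],k[1],z],feed=.02);arm.sleep(.1);f=arm.current_force()[2]-f0;print(n,z,round(f,1),round(arm.current_ee_pos()[2],4))
        if f>10: break
    arm.sleep(.2);arm.move_l([k[0],k[1],.1],feed=.06)
arm.move_l([k[0],k[1],.25]);print(arm.current_t())
cv2.imwrite("pics/side3.png",arm.snapshot("side")[:,:,::-1])
```

```text
round 0.066 1.4 0.0662
round 0.064 2.6 0.0641
round 0.062 3.6 0.0621
round 0.061 8.1 0.0612
round 0.06 25.3 0.0607
square 0.066 2.2 0.0662
square 0.064 3.8 0.0641
square 0.062 5.1 0.062
square 0.061 8.5 0.0612
square 0.06 24.1 0.0608
23.175
```

View pics/side3.png

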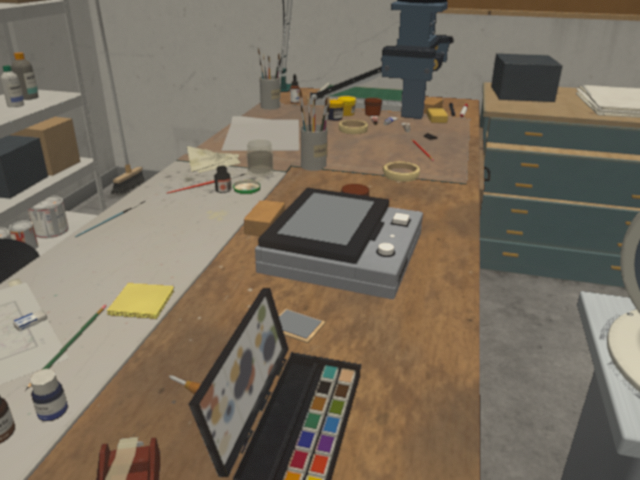

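The lid is shut and both keys are up again at (386,249) and (401,218). The arm is clear, and the cork (264,217) and pot (355,188) haven't moved.

```bash
python3 -c "
from rig import arm
print(arm.sign_off())"
```

```text
the job is handed in; nothing more can be done
None
```

The lid is fully shut, the round timer key and then the square start key were each pressed to the stop and let go, and the job was handed in at about 23 s with no verdict returned.

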